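Hold the bayonet plug locked in the test cell

ROBOT

A 6-joint arm with a two-finger parallel gripper is mounted at the origin on the work surface. World frame = base frame: x ahead of the robot, y to its left, z up, the work surface at z = 0. Lengths are in m, angles in rad, forces in N, time in s.
With the tool pointing down it reaches from about 0.35 to 0.975 m from the base axis. Payload 4.9 kg.
Tool frame: the origin (TCP) lies midway between the tips of the shut fingers; the grasp point (between the pads) lies 19 mm behind it; z points along the fingers, y is the line along which they close (so a half turn about z gives the same grasp; the last joint's range is limited). The gripper opens to 85 mm and grips with 20 to 120 N. Pads are 22 mm wide; open, the fingers measure 114 mm over their backs; the gripper's body (76 mm by 85 mm) begins 54 mm behind the grasp point. The pads swing forward as they close: fully open they stand 13 mm farther back than shut.
Start: joints at [1.015, 0.053, 1.613, -0, 1.476, -0.119], TCP at [0.264, 0.566, 0.231] pointing down, gripper open.
Joint ranges: [-3.01, 3.01], [-1.01, 2.22], [0.06, 2.58], [-1.02, 4.17], [0.09, 2.62], [-3.14, 3.14]. Speed limits (rad/s): [2.57, 2.57, 3.14, 3.14, 3.14, 3.14].

INTERFACE

Orientations are given as a rotation vector (axis times angle).
In Python, from station import ctrl gives the robot as it stands.
- The arm moves only by the shell command python3 -m handwheel 'ROWS' [FORCE]. ROWS is JSON, a list of rows, each an object with "gripper": the gripper command: -1 is fully open, 1 is shut, values between are in proportion; "offset": the shift along the tool's x, y, z in mm, a list of three; "rotation": the turn, a rotation vector about the tool's x, y, z in rad, a list of three. A call has exactly 8 rows; each row is the pose to reach, as a shift and turn from the pose commanded when the call began, along the tool's axes at that moment; what a row does not reach only later rows make up. A row lasts 1/8 s, in which the tool goes at most 62.5 mm and 10.7 degrees, less where a joint would pass 70% of its speed; a pose out of reach is approached as far as the arm can. A call with a gripper value outside its range is refused whole. The fingers move at their own pace and stop on an object; FORCE is the grip in N (left out, the last holds). Time passes only in rows, so rows that repeat a pose let the fingers close, or fill a call up. It gives the time, the measured TCP pose, the force, the opening and the grip force at its end, in the units of the state.
- ctrl.get_obs(): the state, without advancing time (a new reading comes with each control period).
- ctrl.get_image(name): name is "side" or "top" or "wrist"; returns a dict with "image" (480x640x3 uint8, red, green, blue), "fovy" (degrees; the focal length in pixels is half the picture's height over the tangent of half this angle, whatever the lens; pixels are square), "cx", "cy" (the principal point, pixels), "k1" (the pictures are not rectified: a ray, as slopes to the right and down, at radius r is drawn at 1 + k1 r^2 times it, then the intrinsics apply), "xyz" and "attitude" of the camera in the world. Camera axes: x right, y up, looking along -z (the intrinsics and any distortion apply to the point x, -y, -z); pixel columns grow to the right and rows downward; lengths in m; the calibration is good to about 2 mm. A picture is of the moment at which its call begins. There is no depth.
- ctrl.finish_job(): hands the job in; it is judged then, once.
The state is a dict: "t": time; "q": joint angles; "dq": joint speeds; "effort": joint torques, N m; "tool_pos": TCP position; "tool_rot": TCP orientation; "contact_force": force on the tool from outside, world axes, zero at the start; "wrist_torque": the same for the moment, N m; "opening": finger opening in m; "grip_force": force on a finger pad.
Only numpy, scipy, OpenCV 4.12 (cv2) and the standard library are available. Lean on these libraries where they do the work, as an engineer would, in place of code of your own. Each camera call takes 0.05 s, during which the arm holds its last target. There are 200 camera calls.

TASK

Pick up the bayonet plug (the one with the bar handle and two side lugs), lower it into the open test cell with its lugs going down the two slots, push it in against the spring and twist it a quarter turn clockwise (seen from above) to its stop. Finish while still gripping the handle, with the plug turned to its stop and pressed down so that its flange sits flush on the cell's rim: the springs would lift it and turn it back, so do not let go or ease off. Leave the plain stopper, the bottle and the rubber slabs where they are.

Things in the scene. Friction and masses are not known exactly. Their poses are not given: they have to be found in the camera images.
- plug_grip (a point): Centre of the bar handle of the loose plug, which stands upright on the bench (0.15 to 0.3 kg). Grey bar 52 mm long (point's x), 18 mm wide (y), 44 mm tall, on an aluminium flange 72 mm across, 6 mm thick. From this point: handle top 22 mm above, flange top 22 mm below, flange underside 28 mm below, plug's bottom end 53 mm below. z is up. Looks the same after half a turn.
- plug: The whole plug, 75 mm tall; origin at the centre of its bottom end, axes as plug_grip. Below the flange a round nose 44 mm across, 25 mm long (last 4 mm chamfered to 38 mm). Two steel lugs stick out of the nose along +x and -x, below the ends of the handle: 8 mm wide, reaching 29 mm from the axis, 4 to 11 mm above the bottom end.
- cell_mouth (a point): Centre of the test cell's mouth, level with its steel rim, 70 mm above the bench; z up. Bore 47 mm across, two slots along this point's +x and -x, 14 mm wide, reaching 31.5 mm from the axis; lip 10 mm thick, hollow below. Plug fully in: flange on the rim, plug_grip 28 mm above this point. The lugs clear the lip and can turn only with the flange within 4 mm of the rim; anticlockwise is blocked.
- cell: The cell, fixed: grey cylinder 96 mm across on a 150 x 110 mm steel plate; origin on its axis at the bench, axes as cell_mouth. On its +x side a pipe with a small dial gauge, 82 to 98 mm from the axis, top 91 mm above the bench.
- cell_press (a joint): How far the sprung floor in the cell is pushed down, m. 0 at rest, when the floor is 15 mm below the rim; 0.010 with the plug's flange on the rim. It pushes the plug up with 4 N at first contact and 10 N fully in; let go, a turned plug rises 4 mm.
- cell_twist (a joint): Turn of the sprung ring under the plug, rad: 0 at rest, growing clockwise seen from above, hard stop at 1.425, when the plug has made its quarter turn (the lugs may move about 0.15 rad before they take it along). Its spring turns back with 0.02 to 0.08 N m.
- stopper_mid (a point): Bystander: centre of a plain loose stopper, 65 mm tall, flange and nose like the plug's but no lugs, and a round grey knob 38 mm across. It and the plug may stand in either place.
- bottle_mid (a point): Bystander: centre of a small loose amber bottle, 52 mm across, 105 mm tall, black cap.
- slabs_mid (a point): Bystander: centre of a loose pile of black rubber slabs, 85 x 55 x 32 mm.

How it is judged:
By the outcome, as a careful person would: the job done as asked, in the order asked, and still so for the second after the job is handed in, while the arm keeps its last pose, push and grip.
It also fails if it takes over 45 s, if anything falls off the work surface, if the arm or the gripper's body presses on something with over 40 N, if the wrist force passes 120 N, or if a joint passes its speed limit or range.

## Working session

There is one attempt and no reset: what is moved stays moved. The work goes in short steps, Python scripts to look and compute and a shell command to move; the robot and the scene stay as the last step left them, time stands still between calls to the robot, and variables do not carry over. Pictures are saved under pics/ and viewed, at most 10 in all, crops included, and the job is handed in when it is done.

```bash
mkdir -p pics; ls; cat > h.py <<'E'
import numpy as np, cv2
from scipy.spatial.transform import Rotation as R
from station import ctrl
def snap(n,f):
    im=ctrl.get_image(n); cv2.imwrite(f'pics/{f}.png',cv2.cvtColor(im['image'],cv2.COLOR_RGB2BGR))
    np.save(f'pics/{f}.npy',{k:v for k,v in im.items() if k!='image'},allow_pickle=True); return im
def cam(f): return np.load(f'pics/{f}.npy',allow_pickle=True).item()
def rot(c):
    a=np.array(c['attitude'],float)
    return a if a.shape==(3,3) else R.from_rotvec(a).as_matrix() if a.size==3 else R.from_quat(a).as_matrix()
def K(c):
    f=240/np.tan(np.radians(c['fovy'])/2); return np.array([[f,0,c['cx']],[0,f,c['cy']],[0,0,1.]])
def onz(f,u,v,z):
    c=cam(f); s=cv2.undistortPoints(np.array([[[u,v]]],float),K(c),np.array([c['k1'],0,0,0.]))[0,0]
    d=rot(c)@np.array([s[0],-s[1],-1]); p=np.array(c['xyz']); return p+d*(z-p[2])/d[2]
def proj(f,P):
    c=cam(f); p=(np.atleast_2d(P)-c['xyz'])@rot(c); p=p*[1,-1,-1]
    return cv2.projectPoints(p,np.zeros(3),np.zeros(3),K(c),np.array([c['k1'],0,0,0.]))[0][:,0]
E
python3 - <<'E'
from h import *
for n in ('top','side','wrist'):
    im=snap(n,n+'0'); print({k:v for k,v in im.items() if k!='image'})
print(ctrl.get_obs())
E
```

```text
pics
{'fovy': 47.33370420879813, 'cx': 318.0300690008057, 'cy': 240.36579937895655, 'k1': 0.0002276398918118689, 'xyz': array([0.41337039, 0.08707391, 1.22114157]), 'attitude': array([ 0.11205931, -0.11741834, -1.53746072])}
{'fovy': 50.536383652324766, 'cx': 322.49092881509677, 'cy': 235.22040577267848, 'k1': -0.12797053842877504, 'xyz': array([ 0.52658123, -0.70182899,  0.85037102]), 'attitude': array([ 0.78584753, -0.01076231, -0.06851641])}
{'fovy': 60.504845410663066, 'cx': 319.48799689818895, 'cy': 233.08769730266323, 'k1': -0.060445982883677946, 'xyz': array([0.20317339, 0.59501374, 0.37307436]), 'attitude': array([-0.24336276, -0.15190254,  1.12719433])}
{'t': 0.15, 'q': array([ 1.01501405e+00,  5.32097532e-02,  1.61399336e+00,  9.35626784e-06,
        1.47600884e+00, -1.18960399e-01]), 'dq': array([-2.91160532e-04,  6.98975429e-06, -4.44518663e-03, -8.38157235e-04,
       -4.39335218e-04, -1.04923762e-03]), 'effort': array([ 2.64276987e-04, -3.94241023e+01, -3.70722842e+01, -2.07922371e-04,
        4.62449374e-03,  3.63068125e-06]), 'tool_pos': array([0.26412569, 0.56590158, 0.23033381]), 'tool_rot': array([-6.80598983e-01, -3.06642479e+00,  2.39493458e-03]), 'contact_force': array([-0.08915614, -0.05685927,  0.03944266]), 'wrist_torque': array([ 0.01121072, -0.0161943 , -0.03345133]), 'grip_force': 0.0, 'opening': 0.08554582404616388}
```

View pics/top0.png

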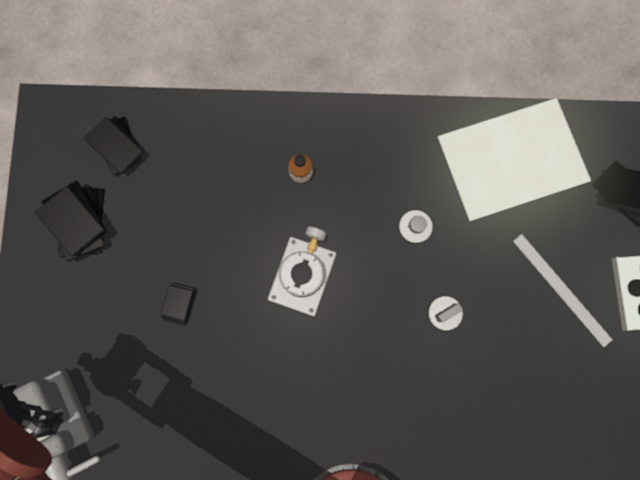

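View pics/side0.png

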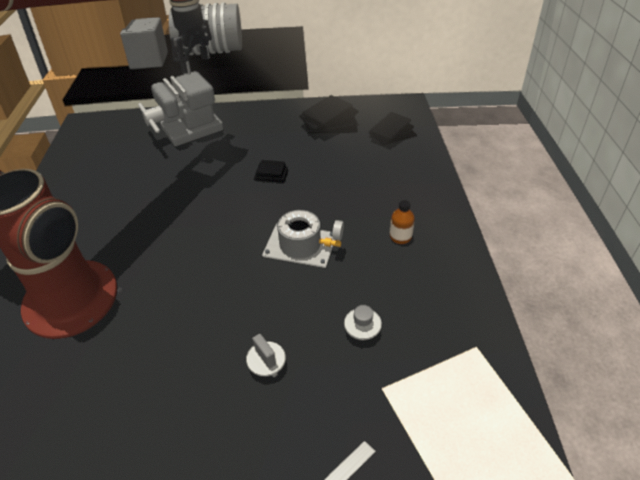

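The top view shows the plug at about (446,313), the stopper at (416,226), the cell at (302,272) with its gauge towards (316,234), and the bottle at (300,168). Next I'll enlarge the plug and cell from both cameras.

```bash
python3 - <<'E'
from h import *
t=cv2.imread('pics/top0.png'); s=cv2.imread('pics/side0.png')
z=lambda im,x,y,w,h,k:cv2.resize(im[y:y+h,x:x+w],None,fx=k,fy=k,interpolation=cv2.INTER_CUBIC)
# each 50x37 -> 400x296 (x8)
m=np.vstack([np.hstack([z(t,421,295,50,37,8),z(t,277,253,50,37,8)]),np.hstack([z(s,242,332,50,37,8),z(s,274,208,50,37,8)])])
cv2.imwrite('pics/crop0.png',m)
E
```

```text
(no output)
```

View pics/crop0.png

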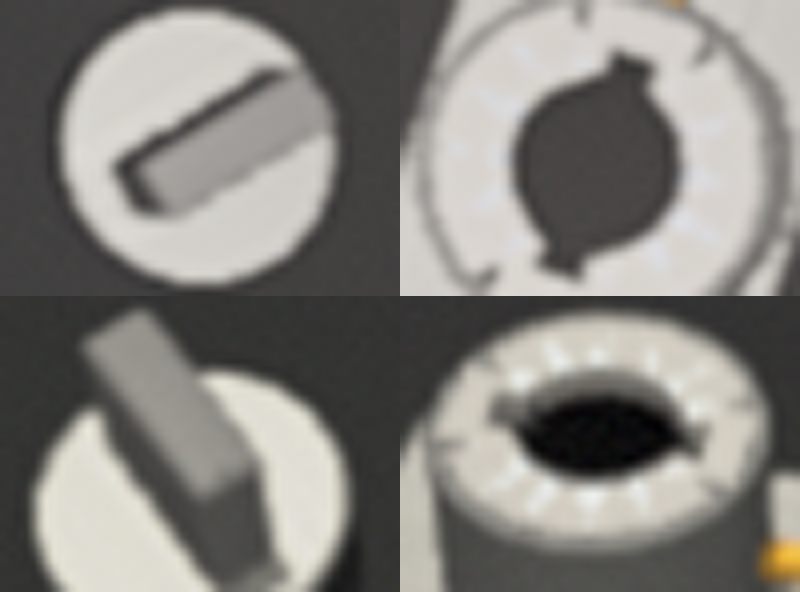

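```bash
python3 - <<'E'
from h import *
def g(f,x0,y0,X,Y,z): return onz(f,x0+(X+.5)/8-.5,y0+(Y+.5)/8-.5,z)
deg=lambda a,b:np.degrees(np.arctan2(*(b-a)[[1,0]]))
r=lambda *a:print(*[np.round(x,4) for x in a])
r(g('top0',421,295,199,147,.031),g('top0',421,295,239,147,.075))
a,b=g('top0',421,295,157,193,.075),g('top0',421,295,320,101,.075); r(a,b,deg(a,b),np.linalg.norm(b-a))
r(g('side0',242,332,171,108,.075)); a,b=g('side0',242,332,232,184,.075),g('side0',242,332,110,32,.075);r(a,b,deg(a,b),np.linalg.norm(b-a))
r(g('side0',242,332,191,220,.031))
print('cell');r(g('top0',277,253,197,163,.07)); a,b=g('top0',277,253,160,265,.07),g('top0',277,253,232,70,.07); r((a+b)/2,deg(a,b),np.linalg.norm(b-a))
a,b=g('side0',274,208,104,113,.07),g('side0',274,208,294,144,.07); r((a+b)/2,deg(a,b),np.linalg.norm(b-a))
r(g('side0',274,208,200,130,.07))
o=ctrl.get_obs(); M=R.from_rotvec(o['tool_rot']).as_matrix(); r(M)
E
```

```text
[ 0.4395 -0.1939  0.031 ] [ 0.4389 -0.1939  0.075 ]
[ 0.4264 -0.1725  0.075 ] [ 0.4514 -0.215   0.075 ] -59.5588 0.0493
[ 0.4407 -0.1956  0.075 ]
[ 0.4545 -0.2163  0.075 ] [ 0.4266 -0.1743  0.075 ] 123.5524 0.0504
[ 0.4409 -0.1978  0.031 ]
cell
[0.5131 0.1191 0.07  ]
[0.512  0.1193 0.07  ] -18.2814 0.0547
[0.5144 0.119  0.07  ] -17.8517 0.055
[0.5148 0.1183 0.07  ]
[[-9.061e-01  4.231e-01 -9.000e-04]
 [ 4.231e-01  9.061e-01 -1.400e-03]
 [ 2.000e-04 -1.600e-03 -1.000e+00]]
```

```bash
python3 -m handwheel '[{"gripper":-1,"offset":[-30,-20,0],"rotation":[0,0,-0.02]},{"gripper":-1,"offset":[-75,-54,0],"rotation":[0,0,-0.04]},{"gripper":-1,"offset":[-125,-90,0],"rotation":[0,0,-0.06]},{"gripper":-1,"offset":[-175,-126,0],"rotation":[0,0,-0.08]},{"gripper":-1,"offset":[-225,-162,0],"rotation":[0,0,-0.1]},{"gripper":-1,"offset":[-275,-198,0],"rotation":[0,0,-0.12]},{"gripper":-1,"offset":[-325,-234,0],"rotation":[0,0,-0.12]},{"gripper":-1,"offset":[-370,-267,0],"rotation":[0,0,-0.12]}]' 40
python3 -m handwheel '[{"gripper":-1,"offset":[-35,-25,0],"rotation":[0,0,0]},{"gripper":-1,"offset":[-41,-38,0],"rotation":[0,0,0]},{"gripper":-1,"offset":[-41,-38,0],"rotation":[0,0,0]},{"gripper":-1,"offset":[-41,-38,0],"rotation":[0,0,0]},{"gripper":-1,"offset":[-41,-38,0],"rotation":[0,0,0]},{"gripper":-1,"offset":[-41,-38,0],"rotation":[0,0,0]},{"gripper":-1,"offset":[-41,-38,0],"rotation":[0,0,0]},{"gripper":-1,"offset":[-41,-38,0],"rotation":[0,0,0]}]'
python3 - <<'E'
from h import *
snap('wrist','w1'); o=ctrl.get_obs(); print(o['q'],o['tool_pos']); print(R.from_rotvec(o['tool_rot']).as_matrix().round(4))
print(proj('w1',[.5135,.119,.07]))
E
```

```text
t: 1.15
tool_pos: [0.4872, 0.1658, 0.2311]
tool_rot: [0.496, 3.102, 0.0]
contact_force: [0.7, -0.3, -0.3]
opening: 0.0854
grip_force: 0.0
t: 2.15
tool_pos: [0.5138, 0.1191, 0.2313]
tool_rot: [0.495, 3.102, 0.0]
contact_force: [0.5, 0.3, 0.1]
opening: 0.0853
grip_force: 0.0
[ 8.65214564e-02 -1.82955103e-01  1.83759890e+00  8.80260001e-06
  1.48692254e+00 -1.16759827e+00] [0.51380695 0.11904765 0.23134106]
[[-0.9503  0.3114  0.    ]
 [ 0.3114  0.9503  0.    ]
 [-0.      0.     -1.    ]]
[[318.98035339 210.76554133]]
```

View pics/w1.png

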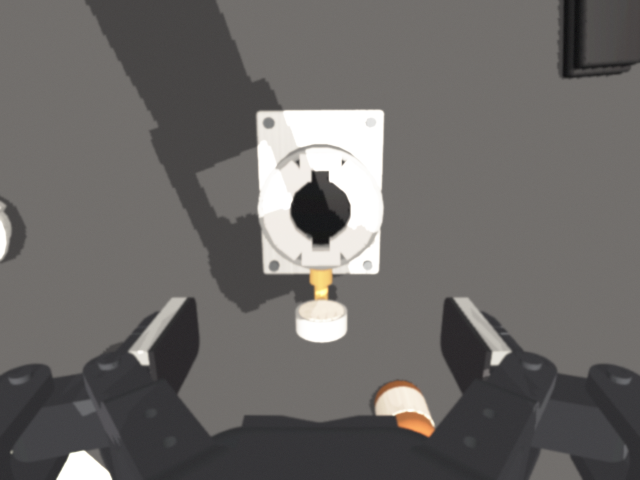

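The cell's bore is centred at about (320,210), matching the prediction of (319,211). The slots run from (320,172) to (320,251). I'll refine the axis from an enlarged crop.

```bash
python3 - <<'E'
from h import *
t=cv2.imread('pics/w1.png'); cv2.imwrite('pics/c1.png',cv2.resize(t[150:270,250:390],None,fx=5,fy=5,interpolation=cv2.INTER_CUBIC))
E
```

```text
(no output)
```

View pics/c1.png

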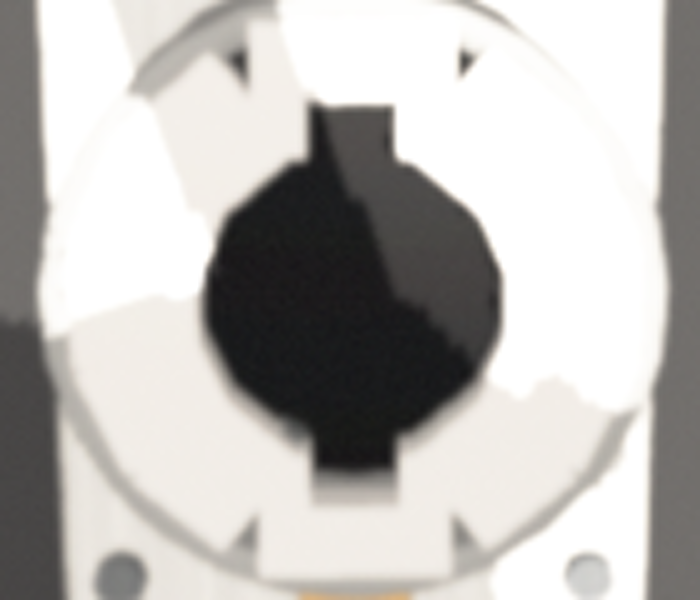

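```bash
python3 - <<'E'
from h import *
g=lambda X,Y:onz('w1',250+(X+.5)/5-.5,150+(Y+.5)/5-.5,.07)
a,b=g(351,105),g(355,502);d=a-b
print(a,b,(a+b)/2,np.linalg.norm(d),np.degrees(np.arctan2(d[1],d[0]))); l,r=g(205,300),g(502,300);print((l+r)/2,np.linalg.norm(l-r))
E
python3 -m handwheel '[{"gripper":-1,"offset":[-3,-30,0],"rotation":[0,0,0.1]},{"gripper":-1,"offset":[-7,-75,0],"rotation":[0,0,0.25]},{"gripper":-1,"offset":[-11,-125,0],"rotation":[0,0,0.4]},{"gripper":-1,"offset":[-15,-175,0],"rotation":[0,0,0.5]},{"gripper":-1,"offset":[-20,-225,0],"rotation":[0,0,0.6]},{"gripper":-1,"offset":[-25,-275,0],"rotation":[0,0,0.69]},{"gripper":-1,"offset":[-28,-310,0],"rotation":[0,0,0.69]},{"gripper":-1,"offset":[-28,-321,0],"rotation":[0,0,0.69]}]'
python3 -m handwheel '[{"gripper":-1,"offset":[0,0,0],"rotation":[0,0,0]},{"gripper":-1,"offset":[0,0,0],"rotation":[0,0,0]},{"gripper":-1,"offset":[0,0,0],"rotation":[0,0,0]},{"gripper":-1,"offset":[0,0,0],"rotation":[0,0,0]},{"gripper":-1,"offset":[0,0,0],"rotation":[0,0,0]},{"gripper":-1,"offset":[0,0,0],"rotation":[0,0,0]},{"gripper":-1,"offset":[0,0,0],"rotation":[0,0,0]},{"gripper":-1,"offset":[0,0,0],"rotation":[0,0,0]}]'
python3 - <<'E'
from h import *
snap('wrist','w2'); o=ctrl.get_obs(); print(o['q'],o['tool_pos']); print(R.from_rotvec(o['tool_rot']).as_matrix().round(4))
p=proj('w2',[.44,-.195,.075])[0]; print(p)
t=cv2.imread('pics/w2.png'); x,y=int(p[0])-70,int(p[1])-60; print(x,y); cv2.imwrite('pics/c2.png',cv2.resize(t[y:y+120,x:x+140],None,fx=5,fy=5,interpolation=cv2.INTER_CUBIC))
E
```

```text
[0.48488878 0.12901173 0.07      ] [0.54349836 0.11049258 0.07      ] [0.51419357 0.11975216 0.07      ] 0.061465771495509795 162.4647701885486
[0.51294834 0.1202297  0.07      ] 0.04489682726507663
t: 3.2
tool_pos: [0.4399, -0.1964, 0.2313]
tool_rot: [1.519, 2.75, 0.0]
contact_force: [0.1, 0.6, -0.6]
opening: 0.0854
grip_force: 0.0
t: 4.2
tool_pos: [0.4404, -0.1948, 0.2313]
tool_rot: [-1.516, -2.752, 0.0]
contact_force: [0.3, -0.6, 0.7]
opening: 0.0852
grip_force: 0.0
[-5.71199132e-01 -3.01769839e-01  1.93628294e+00 -1.32258019e-05
  1.50707141e+00 -1.13507150e+00] [ 0.44041597 -0.1948411   0.23129145]
[[-0.5345  0.8452 -0.    ]
 [ 0.8452  0.5345 -0.    ]
 [-0.     -0.     -1.    ]]
[318.31021469 212.69639915]
248 152
```

View pics/c2.png

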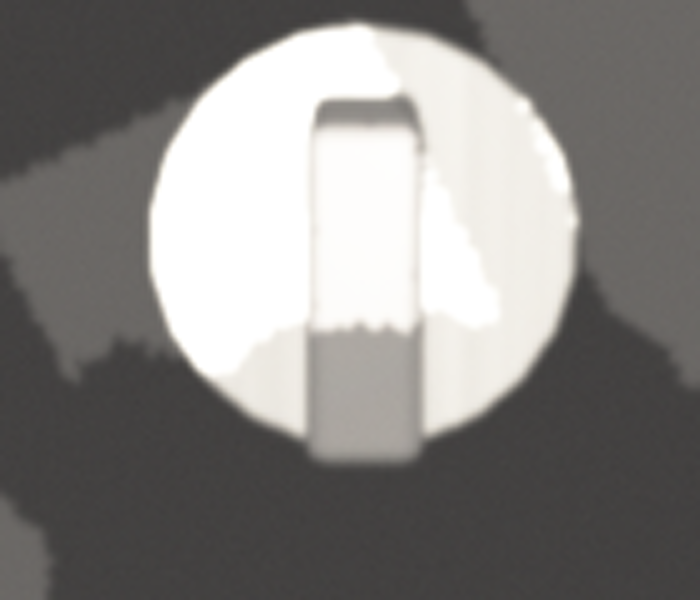

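```bash
python3 - <<'E'
from h import *
g=lambda X,Y,z:onz('w2',248+(X+.5)/5-.5,152+(Y+.5)/5-.5,z)
a,b=g(366,125,.075),g(365.5,463,.075);d=a-b
print((a+b)/2,np.linalg.norm(d),np.degrees(np.arctan2(d[1],d[0])))
l,r=g(150,227,.031),g(578,227,.031);t,bo=g(362,22,.031),g(362,450,.031);print((l+r)/2,(t+bo)/2,np.linalg.norm(l-r))
E
```

```text
[ 0.44089876 -0.19302476  0.075     ] 0.051464004736351265 122.28176930367262
[ 0.43941776 -0.19105261  0.031     ] [ 0.44050024 -0.19339239  0.031     ] 0.07243055706276998
```

```bash
python3 -m handwheel '[{"gripper":-1,"offset":[1,0,25],"rotation":[0,0,0]},{"gripper":-1,"offset":[1,0,60],"rotation":[0,0,0]},{"gripper":-1,"offset":[1,0,95],"rotation":[0,0,0]},{"gripper":-1,"offset":[1,0,130],"rotation":[0,0,0]},{"gripper":-1,"offset":[1,0,155],"rotation":[0,0,0]},{"gripper":-1,"offset":[1,0,175],"rotation":[0,0,0]},{"gripper":-1,"offset":[1,0,190],"rotation":[0,0,0]},{"gripper":-1,"offset":[1,0,196],"rotation":[0,0,0]}]' 80
python3 -m handwheel '[{"gripper":-1,"offset":[0,0,0],"rotation":[0,0,0]},{"gripper":1,"offset":[0,0,0],"rotation":[0,0,0]},{"gripper":1,"offset":[0,0,0],"rotation":[0,0,0]},{"gripper":1,"offset":[0,0,0],"rotation":[0,0,0]},{"gripper":1,"offset":[0,0,0],"rotation":[0,0,0]},{"gripper":1,"offset":[0,0,0],"rotation":[0,0,0]},{"gripper":1,"offset":[0,0,0],"rotation":[0,0,0]},{"gripper":1,"offset":[0,0,0],"rotation":[0,0,0]}]' 80
python3 -m handwheel '[{"gripper":1,"offset":[0,0,0],"rotation":[0,0,0]},{"gripper":1,"offset":[0,0,0],"rotation":[0,0,0]},{"gripper":1,"offset":[0,0,0],"rotation":[0,0,0]},{"gripper":1,"offset":[0,0,0],"rotation":[0,0,0]},{"gripper":1,"offset":[0,0,0],"rotation":[0,0,0]},{"gripper":1,"offset":[0,0,0],"rotation":[0,0,0]},{"gripper":1,"offset":[0,0,0],"rotation":[0,0,0]},{"gripper":1,"offset":[0,0,0],"rotation":[0,0,0]}]'
python3 - <<'E'
from h import *
snap('wrist','w3')
E
```

```text
t: 5.25
tool_pos: [0.4395, -0.1938, 0.0345]
tool_rot: [-1.515, -2.751, -0.0]
contact_force: [1.2, -0.6, 0.1]
opening: 0.085
grip_force: 0.0
t: 6.25
tool_pos: [0.4401, -0.1941, 0.0357]
tool_rot: [1.515, 2.752, -0.0]
contact_force: [-1.3, 0.8, 3.5]
opening: 0.0167
grip_force: 78.2
t: 7.25
tool_pos: [0.4401, -0.1941, 0.0357]
tool_rot: [1.515, 2.751, -0.0]
contact_force: [0.2, 0.9, 5.2]
opening: 0.0173
grip_force: 78.5
```

View pics/w3.png

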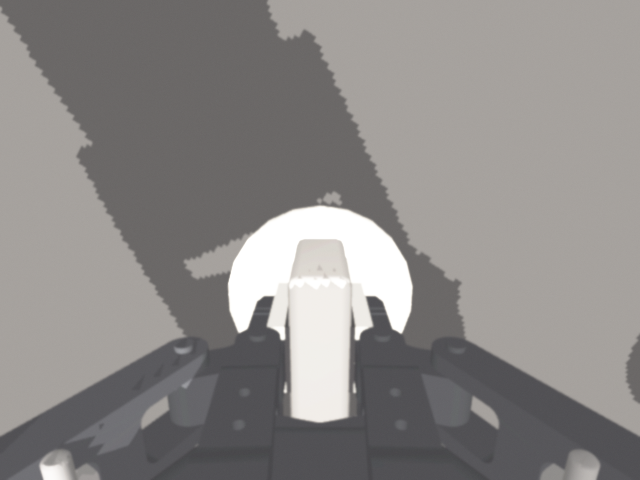

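```bash
python3 - <<'E'
from h import *
o=ctrl.get_obs();M=R.from_rotvec(o['tool_rot']).as_matrix();T=o['tool_pos'];print(o['contact_force'],T)
f=lambda u,v,z:(M.T@(onz('w3',u,v,z)-T)*1000).round(1)
print('flange far',f(320.5,206,.031),'left',f(228,290,.031),'right',f(412.5,290,.031),'handle far',f(319,283,.075),'near',f(319,418,.075))
print('far base',f(320,240,.031))
E
```

```text
[-0.49012499  0.60393265  4.20496351] [ 0.44010396 -0.19407439  0.03564133]
flange far [36.9  0.9  4.6] left [  3.7 -35.1   4.6] right [ 3.7 36.7  4.6] handle far [ 24.9   0.4 -39.4] near [-19.3   0.4 -39.4]
far base [24.   0.7  4.6]
```

```bash
python3 -m handwheel '[{"gripper":1,"offset":[0,0,-10],"rotation":[0,0,0]},{"gripper":1,"offset":[0,0,-30],"rotation":[0,0,0]},{"gripper":1,"offset":[0,0,-50],"rotation":[0,0,0]},{"gripper":1,"offset":[0,0,-70],"rotation":[0,0,0]},{"gripper":1,"offset":[0,0,-90],"rotation":[0,0,0]},{"gripper":1,"offset":[0,0,-110],"rotation":[0,0,0]},{"gripper":1,"offset":[0,0,-120],"rotation":[0,0,0]},{"gripper":1,"offset":[0,0,-120],"rotation":[0,0,0]}]'
python3 -m handwheel '[{"gripper":1,"offset":[15,15,0],"rotation":[0,0,-0.05]},{"gripper":1,"offset":[40,41,0],"rotation":[0,0,-0.15]},{"gripper":1,"offset":[70,71,0],"rotation":[0,0,-0.25]},{"gripper":1,"offset":[100,102,0],"rotation":[0,0,-0.35]},{"gripper":1,"offset":[130,133,0],"rotation":[0,0,-0.45]},{"gripper":1,"offset":[160,163,0],"rotation":[0,0,-0.55]},{"gripper":1,"offset":[190,194,0],"rotation":[0,0,-0.65]},{"gripper":1,"offset":[210,214,0],"rotation":[0,0,-0.7]}]'
python3 -m handwheel '[{"gripper":1,"offset":[0,0,0],"rotation":[0,0,0]},{"gripper":1,"offset":[0,0,0],"rotation":[0,0,0]},{"gripper":1,"offset":[0,0,0],"rotation":[0,0,0]},{"gripper":1,"offset":[0,0,0],"rotation":[0,0,0]},{"gripper":1,"offset":[0,0,0],"rotation":[0,0,0]},{"gripper":1,"offset":[0,0,0],"rotation":[0,0,0]},{"gripper":1,"offset":[0,0,0],"rotation":[0,0,0]},{"gripper":1,"offset":[0,0,0],"rotation":[0,0,0]}]'
python3 - <<'E'
from h import *
o=ctrl.get_obs();M=R.from_rotvec(o['tool_rot']).as_matrix();T=o['tool_pos'];print(o['contact_force'],T,M.round(4))
print((M.T@(np.array([.514,.119,T[2]])-T)*1000).round(1), np.degrees(np.arctan2(M[1,0],M[0,0])))
E
```

```text
t: 8.3
tool_pos: [0.44, -0.194, 0.1555]
tool_rot: [1.515, 2.751, -0.0]
contact_force: [-0.5, -0.1, -1.7]
opening: 0.0174
grip_force: 78.2
t: 9.3
tool_pos: [0.5077, 0.0997, 0.1537]
tool_rot: [-0.475, -3.103, 0.001]
contact_force: [0.8, 0.5, -2.4]
opening: 0.0174
grip_force: 78.4
t: 10.3
tool_pos: [0.5085, 0.098, 0.1553]
tool_rot: [-0.48, -3.105, -0.0]
contact_force: [-0.2, -0.0, -3.1]
opening: 0.017
grip_force: 78.8
[-0.18846672 -0.03008886 -3.10617948] [0.50849848 0.09796331 0.15532622] [[-0.9533  0.302   0.    ]
 [ 0.302   0.9533  0.    ]
 [ 0.      0.     -1.    ]]
[ 1.1 21.7  0. ] 162.42213558713885
```

```bash
python3 -m handwheel '[{"gripper":1,"offset":[1,10,0],"rotation":[0,0,0]},{"gripper":1,"offset":[1,21.7,0],"rotation":[0,0,0]},{"gripper":1,"offset":[1,21.7,10],"rotation":[0,0,0]},{"gripper":1,"offset":[1,21.7,22],"rotation":[0,0,0]},{"gripper":1,"offset":[1,21.7,34],"rotation":[0,0,0]},{"gripper":1,"offset":[1,21.7,40],"rotation":[0,0,0]},{"gripper":1,"offset":[1,21.7,42],"rotation":[0,0,0]},{"gripper":1,"offset":[1,21.7,42],"rotation":[0,0,0]}]'
python3 - <<'E'
from h import *
snap('side','s4'); snap('wrist','w4'); 
s=cv2.imread('pics/s4.png');w=cv2.imread('pics/w4.png')
cv2.imwrite('pics/c4.png',np.hstack([cv2.resize(s[160:280,240:360],(400,400),interpolation=3),cv2.resize(w[160:360,220:420],(400,400),interpolation=3)]))
o=ctrl.get_obs();print(o['tool_pos'],o['contact_force'])
E
```

```text
t: 11.3
tool_pos: [0.5142, 0.1189, 0.1134]
tool_rot: [0.48, 3.104, 0.0]
contact_force: [-0.6, -0.6, -2.1]
opening: 0.0172
grip_force: 78.9
[0.51449272 0.1189169  0.1138567 ] [ 0.07571869  0.21084977 -2.19617769]
```

View pics/c4.png

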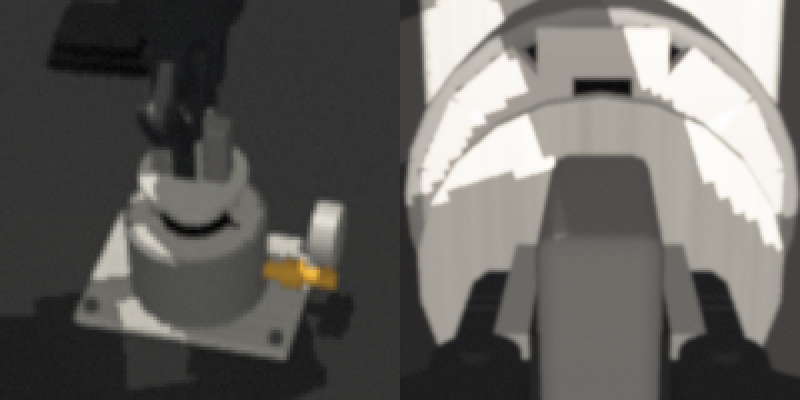

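The plug sits upright just above the cell. In the wrist crop the slot centre and the handle centre are both at column ~602, so they line up. I'll lower it gently now.

```bash
python3 -m handwheel '[{"gripper":1,"offset":[0,0,2],"rotation":[0,0,0]},{"gripper":1,"offset":[0,0,4],"rotation":[0,0,0]},{"gripper":1,"offset":[0,0,6],"rotation":[0,0,0]},{"gripper":1,"offset":[0,0,8],"rotation":[0,0,0]},{"gripper":1,"offset":[0,0,10],"rotation":[0,0,0]},{"gripper":1,"offset":[0,0,12],"rotation":[0,0,0]},{"gripper":1,"offset":[0,0,13],"rotation":[0,0,0]},{"gripper":1,"offset":[0,0,13],"rotation":[0,0,0]}]'
```

```text
t: 12.4
tool_pos: [0.514, 0.1189, 0.1002]
tool_rot: [-0.48, -3.104, 0.0]
contact_force: [0.3, 0.4, -2.2]
opening: 0.0171
grip_force: 78.9
```

```bash
python3 -m handwheel '[{"gripper":1,"offset":[0,0,2],"rotation":[0,0,0]},{"gripper":1,"offset":[0,0,4],"rotation":[0,0,0]},{"gripper":1,"offset":[0,0,6],"rotation":[0,0,0]},{"gripper":1,"offset":[0,0,8],"rotation":[0,0,0]},{"gripper":1,"offset":[0,0,10],"rotation":[0,0,0]},{"gripper":1,"offset":[0,0,12],"rotation":[0,0,0]},{"gripper":1,"offset":[0,0,12],"rotation":[0,0,0]},{"gripper":1,"offset":[0,0,12],"rotation":[0,0,0]}]' 100
```

```text
t: 13.4
tool_pos: [0.5142, 0.1189, 0.0887]
tool_rot: [0.48, 3.105, -0.0]
contact_force: [-1.1, -0.9, 2.0]
opening: 0.0171
grip_force: 99.1
```

```bash
python3 -m handwheel '[{"gripper":1,"offset":[0,0,1.5],"rotation":[0,0,0]},{"gripper":1,"offset":[0,0,3],"rotation":[0,0,0]},{"gripper":1,"offset":[0,0,4.5],"rotation":[0,0,0]},{"gripper":1,"offset":[0,0,6],"rotation":[0,0,0]},{"gripper":1,"offset":[0,0,7],"rotation":[0,0,0]},{"gripper":1,"offset":[0,0,8],"rotation":[0,0,0]},{"gripper":1,"offset":[0,0,8.5],"rotation":[0,0,0]},{"gripper":1,"offset":[0,0,8.5],"rotation":[0,0,0]}]' 120
```

```text
t: 14.4
tool_pos: [0.5144, 0.119, 0.0808]
tool_rot: [0.48, 3.105, 0.0]
contact_force: [-4.4, -0.4, 9.2]
opening: 0.0167
grip_force: 118.3
```

```bash
python3 -m handwheel '[{"gripper":1,"offset":[0,0,0.5],"rotation":[0,0,0]},{"gripper":1,"offset":[0,0,1],"rotation":[0,0,0]},{"gripper":1,"offset":[0,0,1],"rotation":[0,0,0]},{"gripper":1,"offset":[0,0,1],"rotation":[0,0,0]},{"gripper":1,"offset":[0,0,1],"rotation":[0,0,0]},{"gripper":1,"offset":[0,0,1],"rotation":[0,0,0]},{"gripper":1,"offset":[0,0,1],"rotation":[0,0,0]},{"gripper":1,"offset":[0,0,1],"rotation":[0,0,0]}]'
```

```text
t: 15.4
tool_pos: [0.5144, 0.119, 0.0808]
tool_rot: [-0.48, -3.105, 0.0]
contact_force: [-8.6, 0.3, 13.4]
opening: 0.0166
grip_force: 118.9
```

```bash
python3 -m handwheel '[{"gripper":1,"offset":[0.6,0,0],"rotation":[0,0,0.05]},{"gripper":1,"offset":[0.6,0,0],"rotation":[0,0,0.15]},{"gripper":1,"offset":[0.6,0,0],"rotation":[0,0,0.25]},{"gripper":1,"offset":[0.6,0,0],"rotation":[0,0,0.35]},{"gripper":1,"offset":[0.6,0,0],"rotation":[0,0,0.45]},{"gripper":1,"offset":[0.6,0,0],"rotation":[0,0,0.55]},{"gripper":1,"offset":[0.6,0,0],"rotation":[0,0,0.65]},{"gripper":1,"offset":[0.6,0,0],"rotation":[0,0,0.7]}]'
python3 - <<'E'
from h import *
o=ctrl.get_obs();print(o['contact_force'],o['wrist_torque'],o['tool_pos'],o['opening'])
E
```

```text
t: 16.4
tool_pos: [0.515, 0.1183, 0.0808]
tool_rot: [1.515, 2.748, -0.001]
contact_force: [-4.0, -3.6, 11.0]
opening: 0.0162
grip_force: 118.2
[-3.95336742 -3.58222565 10.96767565] [-0.68650195  0.86606731  0.16487345] [0.51496629 0.1182786  0.08080716] 0.016216882680150715
```

```bash
python3 -m handwheel '[{"gripper":1,"offset":[0,0,0.5],"rotation":[0,0,0.1]},{"gripper":1,"offset":[0,0,0.5],"rotation":[0,0,0.2]},{"gripper":1,"offset":[0,0,0.5],"rotation":[0,0,0.3]},{"gripper":1,"offset":[0,0,0.5],"rotation":[0,0,0.4]},{"gripper":1,"offset":[0,0,0.5],"rotation":[0,0,0.5]},{"gripper":1,"offset":[0,0,0.5],"rotation":[0,0,0.6]},{"gripper":1,"offset":[0,0,0.5],"rotation":[0,0,0.7]},{"gripper":1,"offset":[0,0,0.5],"rotation":[0,0,0.78]}]'
python3 - <<'E'
from h import *
o=ctrl.get_obs();M=R.from_rotvec(o['tool_rot']).as_matrix();print(o['contact_force'],o['wrist_torque'],o['tool_pos'],o['opening'],np.degrees(np.arctan2(M[1,0],M[0,0])))
E
```

```text
t: 17.4
tool_pos: [0.5146, 0.1183, 0.0808]
tool_rot: [2.447, 1.965, -0.0]
contact_force: [-6.6, -4.8, 14.9]
opening: 0.0168
grip_force: 118.6
[-6.57895491 -4.81159403 14.88412978] [-0.64912707  1.35171173  0.31478337] [0.51464102 0.11829706 0.08080354] 0.01683839787274682 77.53377597041415
```

```bash
cat > o.py <<'E'
from h import *
o=ctrl.get_obs();M=R.from_rotvec(o['tool_rot']).as_matrix();print(o['contact_force'],o['wrist_torque'],o['tool_pos'],o['opening'],np.degrees(np.arctan2(M[1,0],M[0,0])))
E
python3 -m handwheel '[{"gripper":1,"offset":[0,0,0],"rotation":[0,0,0.02]},{"gripper":1,"offset":[0,0,0],"rotation":[0,0,0.04]},{"gripper":1,"offset":[0,0,0],"rotation":[0,0,0.06]},{"gripper":1,"offset":[0,0,0],"rotation":[0,0,0.08]},{"gripper":1,"offset":[0,0,0],"rotation":[0,0,0.09]},{"gripper":1,"offset":[0,0,0],"rotation":[0,0,0.09]},{"gripper":1,"offset":[0,0,0],"rotation":[0,0,0.09]},{"gripper":1,"offset":[0,0,0],"rotation":[0,0,0.09]}]'; python3 o.py
python3 -m handwheel '[{"gripper":1,"offset":[0,0,0],"rotation":[0,0,0.02]},{"gripper":1,"offset":[0,0,0],"rotation":[0,0,0.04]},{"gripper":1,"offset":[0,0,0],"rotation":[0,0,0.06]},{"gripper":1,"offset":[0,0,0],"rotation":[0,0,0.06]},{"gripper":1,"offset":[0,0,0],"rotation":[0,0,0.06]},{"gripper":1,"offset":[0,0,0],"rotation":[0,0,0.06]},{"gripper":1,"offset":[0,0,0],"rotation":[0,0,0.06]},{"gripper":1,"offset":[0,0,0],"rotation":[0,0,0.06]}]'; python3 o.py
```

```text
t: 18.4
tool_pos: [0.5144, 0.1184, 0.0808]
tool_rot: [2.532, 1.857, -0.001]
contact_force: [-6.4, -4.2, 15.4]
opening: 0.0167
grip_force: 118.9
[-6.39099672 -4.24424849 15.38163663] [-0.50644062  1.52551817  0.27249844] [0.51436457 0.11835025 0.0807565 ] 0.016723051882788702 72.51846775891644
t: 19.4
tool_pos: [0.5136, 0.1188, 0.0807]
tool_rot: [2.587, 1.782, -0.002]
contact_force: [-10.2, -2.1, 16.6]
opening: 0.0168
grip_force: 119.2
[-10.24425408  -2.12976594  16.6100535 ] [-0.25772874  1.86318542  0.39173297] [0.51362103 0.11884616 0.08072598] 0.016818962749615064 69.10647034734849
```

```bash
python3 -m handwheel '[{"gripper":1,"offset":[0,0,0],"rotation":[0,0,0.02]},{"gripper":1,"offset":[0,0,0],"rotation":[0,0,0.04]},{"gripper":1,"offset":[0,0,0],"rotation":[0,0,0.05]},{"gripper":1,"offset":[0,0,0],"rotation":[0,0,0.05]},{"gripper":1,"offset":[0,0,0],"rotation":[0,0,0.05]},{"gripper":1,"offset":[0,0,0],"rotation":[0,0,0.05]},{"gripper":1,"offset":[0,0,0],"rotation":[0,0,0.05]},{"gripper":1,"offset":[0,0,0],"rotation":[0,0,0.05]}]'; python3 o.py
python3 - <<'E'
from h import *
snap('wrist','w5'); w=cv2.imread('pics/w5.png');cv2.imwrite('pics/c5.png',cv2.resize(w[140:440,150:490],None,fx=2,fy=2,interpolation=3))
E
```

```text
t: 20.4
tool_pos: [0.5134, 0.119, 0.0807]
tool_rot: [2.629, 1.719, -0.003]
contact_force: [-10.3, -2.1, 18.5]
opening: 0.0165
grip_force: 119.5
[-10.32821156  -2.10798107  18.4531644 ] [-0.18298023  1.98981562  0.94964505] [0.51343702 0.11895293 0.08074904] 0.016531889851828276 66.35610868999775
```

View pics/c5.png

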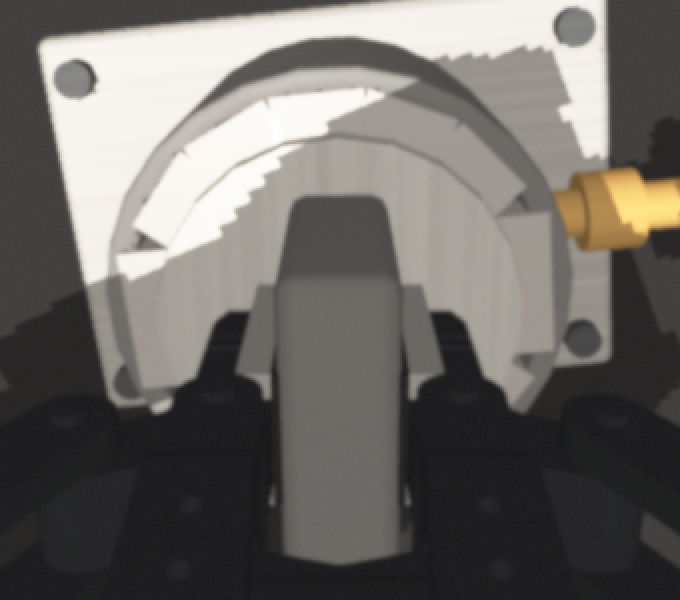

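The flange is seated evenly in the wrist picture, the handle is square between the pads, and the torque has jumped to 0.95 N m, so the plug is at its stop. I'll relieve the side load and press a little more.

```bash
python3 -m handwheel '[{"gripper":1,"offset":[-0.1,-0.2,0.2],"rotation":[0,0,0.01]},{"gripper":1,"offset":[-0.3,-0.7,0.5],"rotation":[0,0,0.02]},{"gripper":1,"offset":[-0.3,-0.7,0.5],"rotation":[0,0,0.02]},{"gripper":1,"offset":[-0.3,-0.7,0.5],"rotation":[0,0,0.02]},{"gripper":1,"offset":[-0.3,-0.7,0.5],"rotation":[0,0,0.02]},{"gripper":1,"offset":[-0.3,-0.7,0.5],"rotation":[0,0,0.02]},{"gripper":1,"offset":[-0.3,-0.7,0.5],"rotation":[0,0,0.02]},{"gripper":1,"offset":[-0.3,-0.7,0.5],"rotation":[0,0,0.02]}]'; python3 o.py
```

```text
t: 21.45
tool_pos: [0.5133, 0.1189, 0.0807]
tool_rot: [2.645, 1.693, -0.001]
contact_force: [-9.3, -3.5, 18.7]
opening: 0.0169
grip_force: 119.8
[-9.30353558 -3.50238172 18.74517782] [-0.15082677  1.85700161  1.15400814] [0.51333688 0.11892707 0.08072062] 0.01686708054168471 65.24710905754182
```

```bash
python3 -c "
from station import ctrl
print(ctrl.finish_job())"
```

```text
the job is handed in; nothing more can be done
None
```

I handed the job in with the plug in the cell and the handle still gripped. It is turned clockwise to a firm stop (about 1.15 N m resisting) and pressed down with about 19 N at the seated height. I inferred the stop and the flush flange from the tool height, the torque and one wrist picture. I moved none of the bystanders, and the clock stood at about 21.5 s of the 45 s.

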